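# Clear the sorting tray into stock

### The arm

A 7-joint arm with a two-finger parallel gripper is mounted at the origin on the work surface. World frame = base frame: x ahead of the robot, y to its left, z up, the work surface at z = 0. Lengths are in m, angles in rad, forces in N, time in s.
With the tool pointing down it reaches from about 0.35 to 0.9 m from the base axis. Payload 8.1 kg.
Tool frame: the origin (TCP) lies on the centre line of the jaws, within the pads' length; the fingertips stand 11 mm ahead of it and the grasp point (between the pads) lies 8 mm behind it (arm.nose_length is the distance from the TCP to the fingertips, in m); z points along the fingers, y is the line along which they close (so a half turn about z gives the same grasp; the last joint's range is limited). The gripper opens to 92 mm and grips with 3 to 60 N. Pads are 19 mm wide; open, the fingers measure 130 mm over their backs; the gripper's body (75 mm by 190 mm) begins 47 mm behind the grasp point.
Start: joints at [1.145, 0.434, 0.025, 1.573, -0.012, 1.134, -0.075], TCP at [0.198, -0.593, 0.238] pointing down, gripper open.
Joint ranges: [-2.62, 2.62], [-0.44, 2.09], [-1.27, 1.32], [0.08, 2.57], [-1.32, 4.46], [0.12, 2], [-2.74, 2.74]. Speed limits (rad/s): [2.22, 2.22, 3.01, 3.01, 3.14, 3.14, 3.14].

### API

Orientations are given as a rotation vector (axis times angle).
In Python, from cell import arm gives the robot as it stands.
- The arm moves only by the tool jog_arm, never from a script. Its argument "moves" is a list of rows, each a list of 4 numbers: the shift along the tool's x, y, z in m, then the turn about the tool's z in rad. In form: [[tx, ty, tz, spin], ...]. A call has 1 to 20 rows; each row is the pose to reach, as a shift and turn from the pose commanded when the call began, along the tool's axes at that moment; what a row does not reach only later rows make up. A row lasts 1/8 s, in which the tool goes at most 62.5 mm and 10.7 degrees, less where a joint would pass 70% of its speed; a pose out of reach is approached as far as the arm can. A call with a gripper value outside its range is refused whole. "hand" is the finger opening in m, from 0 to 0.0918, set as the call begins (left out, the last holds). The fingers move at their own pace and stop on an object; "newtons" is the grip in N (left out, the last holds). Time passes only in rows, so rows that repeat a pose let the fingers close. It gives the time, the measured TCP pose, the force, the opening and the grip force at its end, in the units of the state.
- arm.observe(): the state, without advancing time (a new reading comes with each control period).
- arm.get_image(name): name is "scene" or "top" or "wrist"; returns a dict with "color" (420x560x3 uint8, red, green, blue), "z_map" (420x560 float32, m along the optical axis (not along the pixel's ray), 0 where there is no reading), "fx", "fy", "cx", "cy" (pixels), "rvec" (rotation vector, rad) and "tvec" (3), from world to camera coordinates, as OpenCV has them. Camera axes: x right, y down, z forward; pixel columns grow to the right and rows downward; lengths in m; the calibration is good to about 2 mm. The wrist camera is an equidistant fisheye: a pixel r from the principal point sees the ray r / f radians off the axis. A picture is of the moment at which its call begins.
- arm.sign_off(): hands the job in; it is judged then, once.
The state is a dict: "clock": time; "joints": joint angles; "dq": joint speeds; "joint_efforts": joint torques, N m; "position": TCP position; "ee_rot": TCP orientation; "force": force on the tool from outside, world axes, zero at the start; "ft_torque": the same for the moment, N m; "width": opening from 0.0 (shut) to 1.0 (fully open); "gripper_force": force on a finger pad.
Only numpy, scipy, OpenCV 4.12 (cv2) and the standard library are available. Lean on these libraries where they do the work, as an engineer would, in place of code of your own. Each camera call takes 0.05 s, during which the arm holds its last target. There are 200 camera calls.

### The job

A steel snap hook has strayed among the three wooden toggles on the sorting tray: pick it out and lower it into the white carton, with the other snap hook. Then carry the tray with its toggles to the blue stock bin that already holds toggles and, with the tray's open lip held just above the bin's rim, tip it so that all three slide into the bin. Set the empty tray back down flat on the bench, and leave the thread cone and the glue jar standing where they are.

Things in the scene. Friction and masses are not known exactly. Their poses are not given: they have to be found in the camera images.
- tray: three-sided wooden sorting tray, loose, 240 mm (its x) x 180 mm (its y), 0.25 kg; origin: centre of its underside, z up. Lacquered floor 3 mm thick; open lip at +x, no wall there; side walls at y = +-85 mm, 10 mm thick, 27 mm high; high back board at -x. Starts flat on the bench, lip away from the robot, snap hook and three toggles on its floor, one in each quarter
- tray_lip (a point): middle of the tray's open lip, lower edge (tray x = 120 mm, y = 0, z = 0); axes as the tray's
- tray_grip (a point): top of the tray's back board at its middle (tray x = -113 mm, y = 0, z = 57 mm); axes as the tray's. The board is 14 mm thick (tray x from -120 to -106 mm), 29 mm high at its ends and 57 mm over its middle 110 mm, where it is gripped from above across its thickness; the floor within 25 mm of its middle is free. A firm grip (25 N or more) keeps the tray from drooping
- hook: the stray steel swivel snap hook, 84 x 26 x 13 mm, 50 g, lying flat on the tray floor among the toggles; origin: centre of its underside, under the plain barrel block (30 mm long, 14 mm wide, 13 mm high) by which it is gripped across; x along it from the swivel eye (-x) to the open hook (+x), z up
- toggle1: wooden bag toggle on the tray, 66 x 22 x 17 mm, flat-backed, dark wood with tapered rounded ends and two small cord holes in its top; origin: centre of its underside, x along its length, z up. It slides on the tray once that is tilted by about 16 to 23 degrees
- toggle2: wooden bag toggle on the tray, like toggle1
- toggle3: wooden bag toggle on the tray, like toggle1
- bin: blue plastic stock bin for toggles, fixed, to the left or the right of the tray; 220 mm (its x) x 160 mm (its y), 75 mm high, walls and floor 4 mm, open on top, a rim bead standing out 4 mm; it already holds two more toggles; origin: centre of its underside, z up
- carton: low white carton for snap hooks, fixed, on the other side of the tray; 190 mm (its x) x 140 mm (its y), 45 mm high, walls and floor 4 mm, open on top; it already holds one other snap hook; origin: centre of its underside, z up
- stock_hook: the other snap hook, same shape, lying in the carton in the half towards the carton's -y side, along the carton's x; the half towards +y is free. Its origin and axes as those of hook
- thread: bystander: cone of thread standing on the bench, 60 mm across, 90 mm high; origin: centre of its underside
- glue: bystander: white glue jar with black cap standing on the bench, 68 mm across, 85 mm high; origin: centre of its underside
Mind the look-alikes: they are no part of the job. What is shaped like the toggle2 but green or pink is not meant.

How it is judged:
On the way, in this order (a step that is already met when the one before it is completed fails the run):
1. the stray snap hook lies in the carton, let go (x of hook in the frame of carton between -0.093 and 0.093 m and y of hook in the frame of carton between -0.068 and 0.068 m and z of hook in the frame of carton between 0 and 0.03 m and contact force between the fingers and hook below 0.1 N), for 0.2 s.
2. the tray, lifted and still carrying all three toggles, has its lip over the bin (x of tray_lip in the frame of bin between -0.12 and 0.12 m and y of tray_lip in the frame of bin between -0.09 and 0.09 m and z of tray_lip in the frame of bin between 0.05 and 0.2 m and height (world z) of tray above 0.05 m and x of toggle1 in the frame of tray between -0.125 and 0.125 m and y of toggle1 in the frame of tray between -0.085 and 0.085 m and z of toggle1 in the frame of tray between 0 and 0.04 m and x of toggle2 in the frame of tray between -0.125 and 0.125 m and y of toggle2 in the frame of tray between -0.085 and 0.085 m and z of toggle2 in the frame of tray between 0 and 0.04 m and x of toggle3 in the frame of tray between -0.125 and 0.125 m and y of toggle3 in the frame of tray between -0.085 and 0.085 m and z of toggle3 in the frame of tray between 0 and 0.04 m), for 0.05 s.
At the end, for the whole second after the job is handed in: all three toggles lie inside the blue bin (below its rim, at rest), the stray snap hook lies in the white carton, and the empty tray lies flat on the bench itself (underside within 6 mm of it, tilt under 0.05 rad), let go and at rest, anywhere on the bench (x of toggle1 in the frame of bin between -0.108 and 0.108 m and y of toggle1 in the frame of bin between -0.078 and 0.078 m and z of toggle1 in the frame of bin between 0 and 0.06 m and linear speed of each of toggle1, toggle2, toggle3 below 0.05 m/s and x of toggle2 in the frame of bin between -0.108 and 0.108 m and y of toggle2 in the frame of bin between -0.078 and 0.078 m and z of toggle2 in the frame of bin between 0 and 0.06 m and x of toggle3 in the frame of bin between -0.108 and 0.108 m and y of toggle3 in the frame of bin between -0.078 and 0.078 m and z of toggle3 in the frame of bin between 0 and 0.06 m and x of hook in the frame of carton between -0.093 and 0.093 m and y of hook in the frame of carton between -0.068 and 0.068 m and z of hook in the frame of carton between 0 and 0.03 m and angle between tray's own z axis and vertical below 0.05 rad and height (world z) of tray between -0.004 and 0.006 m and linear speed of tray below 0.02 m/s); the robot touches nothing.
It fails at once if the tray is tipped (over 0.5 rad) with toggles still on it while its lip is more than 190 mm above the bench (115 mm above the bin's rim) (angle between tray's own z axis and vertical above 0.5 rad and height (world z) of tray_lip above 0.19 m and distance between any of toggle1, toggle2, toggle3 and tray_lip below 0.17 m).
It fails at once if the stray snap hook is let go, or carried other than in the fingers, more than 90 mm above the bench (height (world z) of hook above 0.09 m and contact force between the fingers and hook below 0.05 N).
It fails at once if the thread or the glue is moved by more than 30 mm (distance of any of thread, glue from where it was at the start of the episode above 0.03 m).
It also fails if it takes over 72 s, if anything falls off the work surface, if the arm or the gripper's body presses on something with over 40 N, if the wrist force passes 120 N, or if a joint passes its speed limit or range.

## Working session

There is one attempt and no reset: what is moved stays moved. The work goes in short steps, Python scripts to look and compute and a tool call to move; the robot and the scene stay as the last step left them, time stands still between calls to the robot, and variables do not carry over. Pictures are saved under pics/ and viewed, at most 10 in all, crops included, and the job is handed in when it is done.

Besides the shell and the picture viewer there is one more tool, called after ">>>" by a JSON object that holds its "api" and its "payload". jog_arm: Moves the arm, as the interface text tells. Its arguments: {"type":"object","properties":{"moves":{"type":"array"},"hand":{"type":"number"},"newtons":{"type":"number"}},"required":["moves"]}

```bash
ls; mkdir -p pics
cat > h.py <<'E'
import numpy as np, cv2
from scipy.spatial.transform import Rotation as R
from cell import arm
def get(n,save=None):
    d=arm.get_image(n)
    if save: cv2.imwrite('pics/'+save,d['color'][:,:,::-1])
    return d
def world(d):
    "per-pixel world points from z_map (pinhole)"
    z=d['z_map'];v,u=np.indices(z.shape)
    c=np.stack([(u-d['cx'])/d['fx']*z,(v-d['cy'])/d['fy']*z,z],-1)
    Rm=R.from_rotvec(d['rvec']).as_matrix()
    return (c-np.array(d['tvec']))@Rm
def plane(d,uv,h):
    Rm=R.from_rotvec(d['rvec']).as_matrix();o=-Rm.T@np.array(d['tvec'])
    uv=np.atleast_2d(np.float64(uv))
    r=np.c_[(uv[:,0]-d['cx'])/d['fx'],(uv[:,1]-d['cy'])/d['fy'],np.ones(len(uv))]@Rm
    return o+r*((h-o[2])/r[:,2])[:,None]
E
python3 - <<'E'
from h import *
d=get('top','top0.png'); e=get('scene','sc0.png')
np.savez('top0.npz',w=world(d),**d); np.savez('sc0.npz',w=world(e),**e)
print(arm.observe()); print(d['fx'],d['rvec'],d['tvec'],(d['z_map']>0).mean())
E
```

```text
pics
{'clock': 0.1, 'joints': array([ 1.14542557,  0.43516172,  0.02499324,  1.57402713, -0.01156559,
        1.1340068 , -0.0751081 ]), 'dq': array([-9.43682267e-04,  4.90009109e-04, -2.84885895e-03, -7.27034372e-04,
       -1.42170031e-03,  9.89443955e-05, -3.13960706e-04]), 'joint_efforts': array([ 2.82954104e-03, -6.69130254e+01,  9.87882838e-01, -3.15148151e+01,
       -6.04970078e-02,  3.74107214e-02,  5.61017976e-05]), 'position': array([ 0.19803048, -0.59231538,  0.23701033]), 'ee_rot': array([-3.09940582e+00, -5.04458297e-01,  6.31675403e-04]), 'force': array([-0.02310142, -0.99609347, -0.23844463]), 'ft_torque': array([ 0.03345661,  0.01264553, -0.0658045 ]), 'gripper_force': 0.0, 'width': 1.0006466454299014}
545.3023514074092 [ 2.16241753 -2.15531769  0.13448613] [-0.01006796  0.5642748   1.15150271] 0.9961224489795918
```

View pics/top0.png

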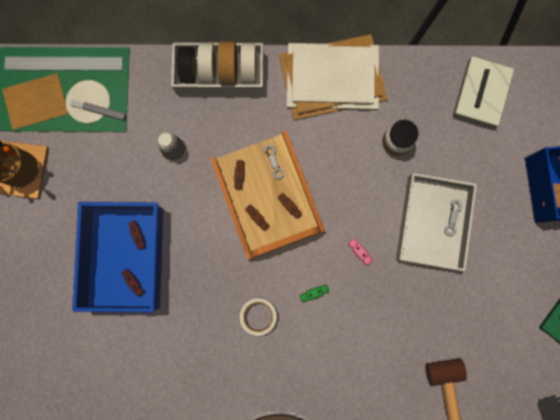

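View pics/sc0.png

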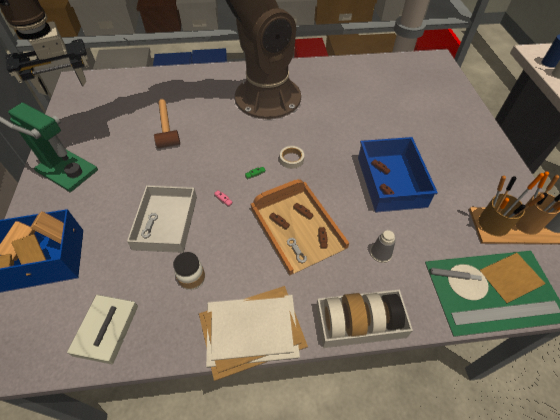

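The top view shows the tray with its back board between (250,257) and (322,231) and its lip from (213,157) to (286,133).
- **Hook candidates:** the stray hook on the tray at (273,161), and the stock hook in the carton at (453,217). I choose the one on the tray.
- **Toggles on the tray:** (240,174), (258,216) and (290,205). The toggles already in the bin are at (137,235) and (132,283). The look-alikes are pink (360,251) and green (314,293).
- **Bins:** the toggle bin is at (118,258). The other blue bin at (545,185) holds blocks, so it isn't the one.
- **Bystanders:** thread cone at (170,146) and glue at (401,137).

```bash
cat > m.py <<'E'
from h import *
d=dict(np.load('top0.npz')); w=d['w']; c=d['color']; hsv=cv2.cvtColor(c,cv2.COLOR_RGB2HSV)
crop=cv2.resize(c[125:265,205:330],None,fx=4,fy=4,interpolation=cv2.INTER_CUBIC); cv2.imwrite('pics/crop.png',crop[:,:,::-1])
def rect(mask,name):
    p=w[mask][:,:2].astype(np.float32); r=cv2.minAreaRect(p); print(name,np.round(r[0],4),np.round(r[1],4),round(r[2],1), 'zmed',np.round(np.median(w[mask][:,2]),4),mask.sum()); return r
def box(x0,y0,x1,y1):
    m=np.zeros(w.shape[:2],bool); m[y0:y1,x0:x1]=1; return m
def big(m):
    n,l,s,_=cv2.connectedComponentsWithStats(m.astype(np.uint8)); return l==1+np.argmax(s[1:,4])
z=w[...,2]
bb=box(60,190,175,325)
rect(big(bb&(z>.06)&(z<.085)),'bin rim'); 
cb=box(390,165,485,280); rect(big(cb&(z>.036)&(z<.055)),'carton rim')
tb=box(205,125,330,265)
rect(big(tb&(z>.018)&(z<.07)),'tray walls')
rect(big(tb&(z>.045)&(z<.07)),'board top')
rect(tb&(z>-.001)&(hsv[...,1]>100)&(z<.1),'tray all')
dark=tb&(c.sum(2)<200)&(z>.008)
n,l,s,ct=cv2.connectedComponentsWithStats(dark.astype(np.uint8))
for i in range(1,n):
    if s[i,4]>80: print(ct[i]); rect(l==i,'toggle')
hk=tb&(hsv[...,1]<90)&(z>.006)&(z<.03)&box(255,138,290,185)
rect(big(hk),'hook')
for nm,b in (('thread',box(150,125,190,165)),('glue',box(380,112,425,160))): rect(big(b&(z>.03)),nm)
np.set_printoptions(suppress=True,precision=3)
print(np.unravel_index(0,(1,)),w[205:212,118],w[161,270:277])
E
python3 m.py
```

```text
bin rim [0.4555 0.3421] [0.1694 0.2286] 89.7 zmed 0.0749 1837
carton rim [ 0.5322 -0.3398] [0.1418 0.192 ] 80.3 zmed 0.0448 837
tray walls [0.5939 0.0293] [0.2401 0.1801] 20.8 zmed 0.0293 1587
board top [ 0.4887 -0.0102] [0.0143 0.1534] 20.8 zmed 0.0567 489
tray all [0.5982 0.0289] [0.2478 0.1855] 21.2 zmed 0.0052 8384
[239.22926829 174.62439024]
toggle [0.6391 0.0909] [0.0178 0.0611] 88.3 zmed 0.0187 205
[289.58291457 205.71859296]
toggle [ 0.5693 -0.0209] [0.0615 0.0172] 43.1 zmed 0.0193 199
[256.97409326 217.27979275]
toggle [0.4975 0.0243] [0.1668 0.0234] 29.3 zmed 0.0192 193
hook [0.6704 0.0146] [0.0806 0.0249] 19.8 zmed 0.0144 222
thread [0.6975 0.2404] [0.0453 0.0467] 84.0 zmed 0.0749 489
glue [ 0.5903 -0.1331] [0.0667 0.4206] 44.5 zmed 0.0841 921
(np.int64(0),) [[ 0.563  0.34   0.075]
 [ 0.561  0.342  0.068]
 [ 0.561  0.347  0.051]
 [ 0.419 -0.006  1.212]
 [ 0.561  0.358  0.015]
 [ 0.56   0.36   0.007]
 [ 0.558  0.36   0.007]] [[0.67  0.023 0.018]
 [0.67  0.02  0.019]
 [0.669 0.018 0.02 ]
 [0.67  0.016 0.015]
 [0.67  0.014 0.015]
 [0.67  0.011 0.016]
 [0.67  0.009 0.019]]
```

View pics/crop.png

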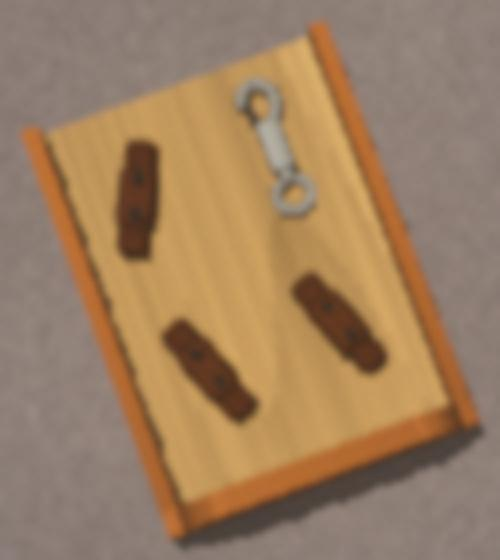

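The crop confirms it: a grey snap hook with its barrel at crop (274,148), which is image (273.3,162), lying along the tray with toggles in the other three quarters.

Run:
```python
from h import *
np.set_printoptions(suppress=True,precision=4)
d=dict(np.load('top0.npz')); c=d['color']; w=d['w']
print('barrel',plane(d,[[273.4,162.0]],.016), 'ends',plane(d,[[269,147],[278.5,174]],.012))
print('toggle',plane(d,[[257,217.3],[239.2,174.6],[289.6,205.7]],.02))
print('tray board ends, z29..57', plane(d,[[250.5,256],[321.5,231.5]],.029))
o=arm.observe()
Rt=R.from_rotvec(o['ee_rot']); print(Rt.as_matrix(), np.degrees(np.arctan2(*Rt.as_matrix()[1::-1,0])))
for t in ([0.6705,0.0155,0.12],): print('tool shift',Rt.inv().apply(np.array(t)-o['position']))
```

```text
barrel [[0.668 0.015 0.016]] ends [[0.7031 0.0252 0.012 ]
 [0.6415 0.0035 0.012 ]]
toggle [[ 0.5433  0.0503  0.02  ]
 [ 0.6384  0.0906  0.02  ]
 [ 0.5693 -0.0213  0.02  ]]
tray board ends, z29..57 [[ 0.4582  0.0631  0.029 ]
 [ 0.5118 -0.0906  0.029 ]]
[[ 0.9484  0.3171 -0.0006]
 [ 0.3171 -0.9484  0.0013]
 [-0.0002 -0.0014 -1.    ]] 18.48876992011402
tool shift [ 0.6409 -0.4264  0.1175]
```

>>> {"api": "jog_arm", "payload": {"moves": [[0.3,-0.2,0,0],[0.3,-0.2,0,0],[0.3,-0.2,0,0],[0.3,-0.2,0,0],[0.3,-0.2,0,0],[0.3,-0.2,0,0],[0.638,-0.427,0,-0.02],[0.638,-0.427,0,-0.02],[0.638,-0.427,0,-0.02],[0.638,-0.427,0,-0.02],[0.638,-0.427,0,-0.02],[0.638,-0.427,0,-0.02],[0.638,-0.427,0,-0.02],[0.638,-0.427,0.05,-0.02],[0.638,-0.427,0.1,-0.02],[0.638,-0.427,0.1,-0.02],[0.638,-0.427,0.1,-0.02],[0.638,-0.427,0.1,-0.02]], "hand": 0.03}}

```text
clock: 2.35
position: [0.6694, 0.0146, 0.1404]
ee_rot: [3.095, 0.535, 0.006]
force: [-0.8, -0.2, -0.1]
width: 0.324
gripper_force: 0.0
```

Run:
```python
from h import *
np.set_printoptions(suppress=True,precision=4)
d=get('wrist','w1.png'); np.savez('w1.npz',**d)
o=arm.observe(); M=R.from_rotvec(o['ee_rot']).as_matrix(); print(o['position'],M, d['fx'],d['cx'],d['cy'])
# project the fingertip-centre point beneath TCP onto image (at floor z=.016) 
Rc=R.from_rotvec(d['rvec']).as_matrix()
for z in (.016,):
    p=o['position']+M[:,2]*(o['position'][2]-z); 
    for q in (p,[.668,.015,z]):
        c=Rc@np.array(q)+d['tvec']; th=np.arctan2(np.hypot(*c[:2]),c[2]); k=d['fx']*th/np.hypot(*c[:2]); print(d['cx']+k*c[0],d['cy']+k*c[1])
```

```text
[0.6692 0.0146 0.1401] [[ 0.9419  0.3358  0.0037]
 [ 0.3358 -0.9419  0.0002]
 [ 0.0035  0.001  -1.    ]] 325.19226210127806 278.66832995510765 207.01179680953837
277.96848587499466 204.32433087865434
276.941030793863 205.9592430824124
```

View pics/w1.png

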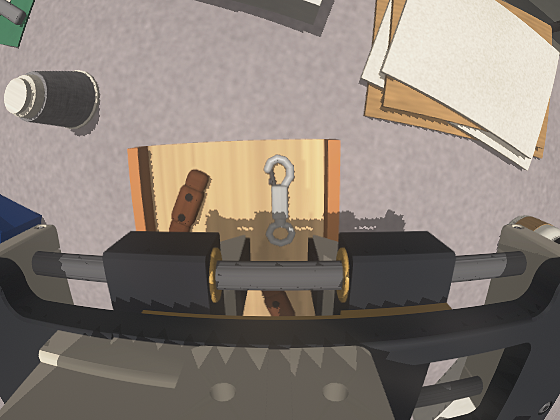

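The hook's barrel spans (279,183)–(279,222) and is centred at about (279,204). The point under the TCP projects to (278,204), so the tool is aligned. Next I descend and grip.

>>> {"api": "jog_arm", "payload": {"moves": [[0,0,0.06,0],[0,0,0.1,0],[0,0,0.115,0],[0,0,0.122,0],[0,0,0.122,0],[0,0,0.122,0]]}}

```text
clock: 3.15
position: [0.669, 0.0147, 0.0173]
ee_rot: [3.095, 0.536, 0.004]
force: [-0.3, -0.4, -0.7]
width: 0.329
gripper_force: 0.0
```

>>> {"api": "jog_arm", "payload": {"moves": [[0,0,0,0],[0,0,0,0],[0,0,0,0],[0,0,-0.01,0],[0,0,-0.03,0],[0,0,-0.045,0],[0,0,-0.045,0]], "hand": 0.0, "newtons": 25}}

```text
clock: 4.03
position: [0.6692, 0.0147, 0.063]
ee_rot: [3.095, 0.535, 0.006]
force: [0.5, -0.5, -0.9]
width: 0.146
gripper_force: 25.0
```

>>> {"api": "jog_arm", "payload": {"moves": [[0,0,-0.06,0],[0,0,-0.1,0],[0,0,-0.1,0],[-0.236,0.266,-0.1,0.51],[-0.236,0.266,-0.1,0.51],[-0.236,0.266,-0.1,0.51],[-0.236,0.266,-0.1,0.51],[-0.236,0.266,-0.1,0.51],[-0.236,0.266,-0.1,0.51],[-0.236,0.266,-0.1,0.51],[-0.236,0.266,-0.1,0.51],[-0.236,0.266,-0.05,0.51],[-0.236,0.266,0,0.51],[-0.236,0.266,0,0.51],[-0.236,0.266,0,0.51]]}}

```text
clock: 5.9
position: [0.5363, -0.3146, 0.0621]
ee_rot: [3.131, -0.26, 0.002]
force: [0.4, -0.5, 1.0]
width: 0.146
gripper_force: 25.0
```

Run:
```python
from h import *
get('top','t2.png')
```

```text
(no output)
```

View pics/t2.png

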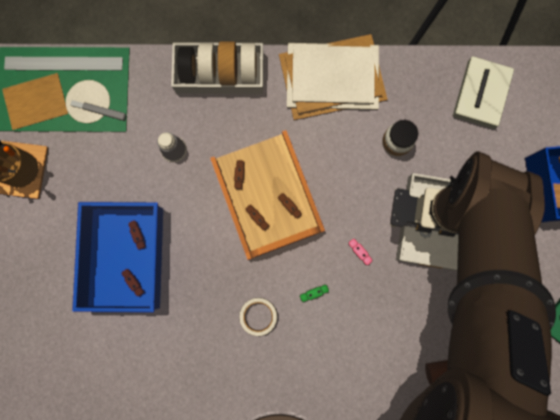

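The gripper is at (430,205) over the free half of the carton. The tray and its toggles haven't moved. Lowering and releasing.

>>> {"api": "jog_arm", "payload": {"moves": [[0,0,0.02,0],[0,0,0.035,0],[0,0,0.042,0],[0,0,0.042,0],[0,0,0.042,0]]}}

```text
clock: 6.58
position: [0.5354, -0.3155, 0.0193]
ee_rot: [3.13, -0.263, 0.001]
force: [-0.1, -0.2, -0.3]
width: 0.148
gripper_force: 25.0
```

>>> {"api": "jog_arm", "payload": {"moves": [[0,0,0,0],[0,0,0,0],[0,0,0,0],[0,0,-0.02,0],[0,0,-0.07,0],[0,0,-0.13,0],[0,0,-0.15,0],[0,0,-0.15,0]], "hand": 0.03}}

```text
clock: 7.58
position: [0.536, -0.3158, 0.1708]
ee_rot: [3.129, -0.262, 0.006]
force: [-0.8, 1.0, -0.8]
width: 0.327
gripper_force: 0.0
```

>>> {"api": "jog_arm", "payload": {"moves": [[-0.098,-0.293,0,-2.1],[-0.098,-0.293,0,-2.1],[-0.098,-0.293,0,-2.1],[-0.098,-0.293,0,-2.1],[-0.098,-0.293,0,-2.1],[-0.098,-0.293,0,-2.1],[-0.098,-0.293,0,-2.1],[-0.098,-0.293,0,-2.1],[-0.098,-0.293,0,-2.1],[-0.098,-0.293,0,-2.1],[-0.098,-0.293,0,-2.1],[-0.098,-0.293,0,-2.1],[-0.098,-0.293,0.05,-2.1],[-0.098,-0.293,0.05,-2.1],[-0.098,-0.293,0.05,-2.1],[-0.098,-0.293,0.05,-2.1]], "hand": 0.036}}

```text
clock: 9.57
position: [0.4881, -0.0098, 0.1201]
ee_rot: [1.785, 2.583, 0.002]
force: [-0.3, 0.3, -0.5]
width: 0.392
gripper_force: 0.0
```

Run:
```python
from h import *
np.set_printoptions(suppress=True,precision=4)
o=arm.observe(); M=R.from_rotvec(o['ee_rot']).as_matrix(); print(o['position'],M,o['joints'])
print('shift to grip',M.T@(np.array([.4884,-.0108,.021])-o['position']))
d=get('wrist','w3.png')
# second look: carton hook + tray from top camera
t=get('top'); w=world(t);c=t['color']; z=w[...,2]
m=np.zeros(z.shape,bool); m[170:275,400:475]=1
h=m&(z>.009)&(z<.025)&(c.max(2)<190)
n,l,s,ct=cv2.connectedComponentsWithStats(h.astype(np.uint8))
for i in range(1,n):
    if s[i,4]>40: print(ct[i],s[i,4],w[l==i].mean(0))
```

```text
[ 0.4881 -0.0098  0.1201] [[-0.3535  0.9355  0.0021]
 [ 0.9355  0.3535  0.    ]
 [-0.0007  0.0019 -1.    ]] [ 0.3814  0.43   -0.6102  2.0029  0.3379  0.8062 -0.0616]
shift to grip [-0.001  -0.0002  0.0991]
[457.0287 214.1828] 279 [ 0.5524 -0.3905  0.0173]
[452.8627 217.4157] 255 [ 0.5451 -0.3818  0.0153]
[422.2276 221.248 ] 246 [ 0.5364 -0.3139  0.0151]
```

View pics/w3.png

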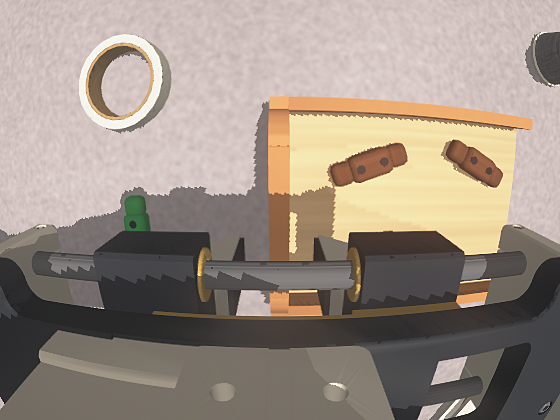

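The hook lies in the carton at (0.536,-0.314). The board, at columns 270–290, is centred between the finger pads and squared to them.

>>> {"api": "jog_arm", "payload": {"moves": [[0,0,0.05,0],[0,0,0.085,0],[0,0,0.099,0],[0,0,0.099,0],[0,0,0.099,0]]}}

```text
clock: 10.3
position: [0.4882, -0.0099, 0.021]
ee_rot: [1.784, 2.583, 0.002]
force: [0.0, -0.3, 0.2]
width: 0.389
gripper_force: 0.0
```

>>> {"api": "jog_arm", "payload": {"moves": [[0,0,0,0],[0,0,0,0],[0,0,0,0],[0,0,0,0],[0,0,-0.01,0],[0,0,-0.02,0],[0,0,-0.03,0],[0,0,-0.03,0],[0,0,-0.03,0]], "hand": 0.0, "newtons": 50}}

```text
clock: 11.42
position: [0.4871, -0.0102, 0.0497]
ee_rot: [1.786, 2.585, -0.0]
force: [-0.8, -0.0, -2.6]
width: 0.148
gripper_force: 50.0
```

Run:
```python
from h import *
np.set_printoptions(suppress=True,precision=4)
t=get('scene','s4.png'); w=world(t); c=t['color']
o=arm.observe(); print(o['position'],o['width'],o['force'],o['ft_torque'])
```

```text
[ 0.4869 -0.0102  0.0495] 0.1536638357815354 [ 0.1822 -0.2029 -2.7118] [-0.0429  0.0626  0.0099]
```

View pics/s4.png

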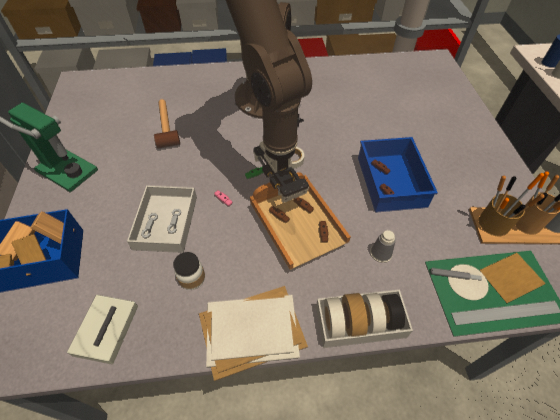

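The tray is held level with all three toggles on it, and both hooks are in the carton, at (150,225) and (174,221). Next I lift it and swing it to the bin smoothly.

>>> {"api": "jog_arm", "payload": {"moves": [[0,0,-0.006,0],[0,0,-0.02,0],[0,0,-0.04,0],[0,0,-0.065,0],[0,0,-0.09,0],[0,0,-0.11,0],[0,0,-0.124,0],[0,0,-0.13,0],[0,0,-0.13,0],[0,0,-0.13,0]]}}

```text
clock: 12.72
position: [0.4867, -0.0101, 0.1791]
ee_rot: [-1.785, -2.584, 0.001]
force: [-0.3, -0.3, -2.6]
width: 0.149
gripper_force: 50.0
```

>>> {"api": "jog_arm", "payload": {"moves": [[0.002,0,0,-0.02],[0.006,0.001,0,-0.06],[0.012,0.001,0,-0.12],[0.02,0.002,0,-0.2],[0.03,0.003,0,-0.29],[0.039,0.004,0,-0.38],[0.048,0.005,0,-0.47],[0.057,0.006,0,-0.56],[0.066,0.007,0,-0.65],[0.075,0.008,0,-0.74],[0.084,0.009,0,-0.83],[0.093,0.01,0,-0.92],[0.102,0.011,0,-1.01],[0.111,0.012,0,-1.09],[0.117,0.013,0,-1.15],[0.121,0.013,0,-1.19],[0.123,0.013,0,-1.21],[0.123,0.013,0,-1.21],[0.123,0.013,0,-1.21],[0.123,0.013,0,-1.21]]}}

```text
clock: 15.22
position: [0.4558, 0.1094, 0.1797]
ee_rot: [-0.001, 3.142, -0.0]
force: [-0.4, -0.0, -3.3]
width: 0.149
gripper_force: 50.0
```

```bash
cat > t.py <<'E'
from h import *
np.set_printoptions(suppress=True,precision=4)
import sys
t=get('top'); w=world(t); c=t['color'].astype(int); z=w[...,2]; o=arm.observe(); print(o['position'],o['ee_rot'],o['width'],o['gripper_force'])
hsv=cv2.cvtColor(t['color'],cv2.COLOR_RGB2HSV)
p=w[...,:2]-o['position'][:2]
M=R.from_rotvec(o['ee_rot']).as_matrix(); a=M[:2,1]; b=M[:2,0]
fx=p@a; fy=p@b
fl=(fx>.05)&(fx<.3)&(abs(fy)<.075)&(hsv[...,0]>8)&(hsv[...,0]<28)&(hsv[...,1]>60)&(c.sum(2)>260)&(z>.02)
if fl.sum()>50:
    A=np.c_[fx[fl],fy[fl],np.ones(fl.sum())]; k=np.linalg.lstsq(A,z[fl],rcond=None)[0]; e=z[fl]-A@k
    print('floor pitch deg',np.degrees(np.arctan(k[0])),'roll',np.degrees(np.arctan(k[1])),'far',fx[fl].max(),'z lip',k[0]*fx[fl].max()+k[2],'lip y',w[fl][:,1].max(),fl.sum(),e.std())
dark=(c.sum(2)<200)&(hsv[...,0]<12)&(hsv[...,1]>100)
m=np.zeros(z.shape,bool);m[100:330,60:330]=1
n,l,s,ct=cv2.connectedComponentsWithStats((dark&m).astype(np.uint8))
for i in range(1,n):
    if 90<s[i,4]<600: print('dark',ct[i],s[i,4],np.median(w[l==i],0))
if len(sys.argv)>1: cv2.imwrite('pics/'+sys.argv[1],cv2.resize(t['color'],None,fx=1.4,fy=1.4)[:,:,::-1])
E
python3 t.py t5.png
```

```text
[0.4558 0.1094 0.1797] [-0.001   3.1416 -0.0002] 0.1534333135145456 49.99888837337494
floor pitch deg -23.41625712108266 roll -1.0579263609132912 far 0.23426200082362345 z lip 0.14596074631509418 lip y 0.34367627299664133 3307 0.03512390903996015
dark [127.15   275.8231] 260 [0.4151 0.2855 0.1786]
```

View pics/t5.png

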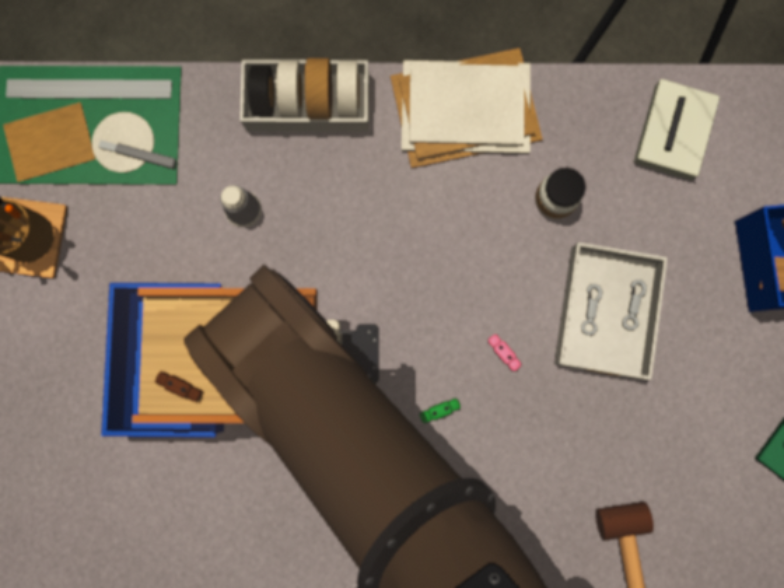

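The lip is over the bin with the toggles aboard; the visible one is at (180,387). Both hooks are in the carton. The jog can't pitch the tool, so I'll pitch the tray by opening the fingers a little at a time: the board tilts and wedges between the pads, and the lip droops. First I raise it 30 mm and open slightly.

>>> {"api": "jog_arm", "payload": {"moves": [[0,0,-0.01,0],[0,0,-0.025,0],[0,0,-0.03,0],[0,0,-0.03,0],[0,0,-0.03,0]]}}

```text
clock: 15.9
position: [0.4556, 0.1094, 0.2095]
ee_rot: [0.002, -3.141, 0.0]
force: [0.1, -0.9, -2.9]
width: 0.149
gripper_force: 50.0
```

>>> {"api": "jog_arm", "payload": {"moves": [[0,0,0,0],[0,0,0,0]], "hand": 0.016}}

```text
clock: 16.15
position: [0.4559, 0.1097, 0.2097]
ee_rot: [-0.002, 3.142, 0.0]
force: [0.8, -1.2, -0.2]
width: 0.174
gripper_force: 0.0
```

```bash
sed -i 's/&(z>.02)$/\&(z>.095)/' t.py; python3 t.py
```

```text
[0.4559 0.1097 0.2097] [-0.0018  3.1416  0.0004] 0.17382616593609362 0.0
floor pitch deg -68.05737036858281 roll -6.865913794562587 far 0.21389637927146496 z lip 0.0703140275594426 lip y 0.32361033858732574 1147 0.03712183280852499
dark [139.354  272.2832] 113 [0.4212 0.2759 0.1308]
```

>>> {"api": "jog_arm", "payload": {"moves": [[0,0,0,0]], "hand": 0.0, "newtons": 25}}

```text
clock: 16.32
position: [0.4558, 0.1097, 0.2097]
ee_rot: [-0.002, 3.142, 0.0]
force: [-0.1, 0.1, -0.6]
width: 0.106
gripper_force: 0.0
```

```bash
python3 - <<'E'
from h import *
get('scene','s6.png')
E
python3 t.py
```

```text
[0.4558 0.1097 0.2097] [-0.0019  3.1416  0.0001] 0.03291112368907964 0.0
floor pitch deg -70.19132301633991 roll -6.179108620310993 far 0.21674880174448985 z lip 0.06381876063036807 lip y 0.32647832705136515 1085 0.03279690188868037
```

View pics/s6.png

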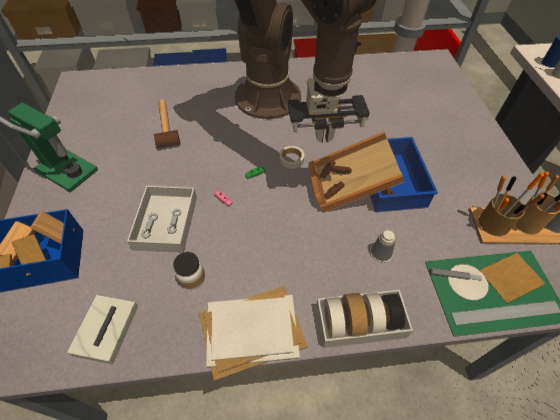

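The tray slipped out when the fingers opened. It now leans with its lip on the bin rim at (395,150) and its back on the bench. The toggles, dark at (325–335,165–190), slid to the back board and are still on it. This can be recovered. I'll move the arm aside and measure.

>>> {"api": "jog_arm", "payload": {"moves": [[0,-0.06,-0.05,0],[0,-0.12,-0.05,0],[0,-0.2,-0.05,0],[0,-0.25,-0.05,0],[0,-0.25,-0.05,0],[0,-0.25,-0.05,0]], "hand": 0.05}}

```text
clock: 17.18
position: [0.456, -0.1409, 0.2596]
ee_rot: [-0.001, -3.141, -0.001]
force: [-0.5, 1.7, -0.1]
width: 0.539
gripper_force: 0.0
```

```bash
cat > q.py <<'E'
from h import *
np.set_printoptions(suppress=True,precision=3)
import sys
o=arm.observe(); print(o['clock'],o['position'],o['ee_rot'])
for n in ('top','scene'):
    t=get(n); w=world(t); c=t['color'].astype(int); z=w[...,2]; np.savez(n+'1.npz',w=w,**t)
    hsv=cv2.cvtColor(t['color'],cv2.COLOR_RGB2HSV); H,S,V=[hsv[...,i].astype(int) for i in range(3)]
    reg=(w[...,0]>.3)&(w[...,0]<.8)&(w[...,1]>-.15)&(w[...,1]<.42)&(z<.25)
    fl=reg&(H>10)&(H<26)&(S>60)&(V>130)&(z>.001)
    n_,l,s,_=cv2.connectedComponentsWithStats(fl.astype(np.uint8)); f=l==1+np.argmax(s[1:,4])
    P=w[f]; k=None; g=np.ones(len(P),bool)
    for _ in range(6):
        k=np.linalg.lstsq(np.c_[P[g][:,:2],np.ones(g.sum())],P[g][:,2],rcond=None)[0]; g=abs(P@np.r_[k[:2],-1]+k[2])<.006
    nrm=np.r_[-k[:2],1]/np.linalg.norm(np.r_[k[:2],1])
    r=cv2.minAreaRect(P[g][:,:2].astype(np.float32)); print(n,'floor n',nrm,'tilt',np.degrees(np.arccos(nrm[2])),'rect',r,g.sum(),'zrange',np.percentile(P[g][:,2],[1,99]))
    dark=reg&(V<125)&(V>25)&(S>110)&((H<12)|(H>172))&(z>.005)
    n_,l,s,ct=cv2.connectedComponentsWithStats(dark.astype(np.uint8))
    for i in range(1,n_):
        if s[i,4]>50: p=w[l==i]; rr=cv2.minAreaRect(p[:,:2].astype(np.float32)); print(' dark',ct[i],s[i,4],np.median(p,0),np.round(rr[1],3),round(rr[2]))
E
python3 q.py
```

```text
17.175 [ 0.456 -0.141  0.26 ] [-0.001 -3.141 -0.001]
top floor n [ 0.002 -0.448  0.894] tilt 26.631288055876215 rect ((0.4662266969680786, 0.21828386187553406), (0.17625319957733154, 0.21431396901607513), 0.17809240520000458) 7020 zrange [0.01  0.111]
 dark [210.449 238.638] 185 [0.495 0.148 0.041] [0.017 0.056] 19
 dark [208.813 270.42 ] 348 [0.424 0.15  0.043] [0.077 0.058] 45
scene floor n [ 0.001 -0.449  0.894] tilt 26.676109064773193 rect ((0.45064792037010193, 0.2254170924425125), (0.20310725271701813, 0.14615383744239807), 89.9622802734375) 2267 zrange [0.019 0.11 ]
 dark [330.693 171.756] 176 [0.429 0.153 0.041] [0.082 0.061] 43
 dark [333.687 190.   ] 115 [0.502 0.148 0.038] [0.021 0.058] 16
```

Run:
```python
from h import *
np.set_printoptions(suppress=True,precision=3)
t=dict(np.load('top1.npz')); w=t['w']; hsv=cv2.cvtColor(t['color'],cv2.COLOR_RGB2HSV); H,S,V=[hsv[...,i].astype(int) for i in range(3)]
z=w[...,2]; reg=(w[...,0]>.3)&(w[...,0]<.65)&(w[...,1]>.0)&(w[...,1]<.42)&(z<.25)
# column profile at several x
for x in (.40,.42,.44,.455,.466,.475,.485,.5,.52):
    m=reg&(abs(w[...,0]-x)<.0025)&(w[...,1]<.2)
    p=w[m]; v=V[m]; i=np.argsort(p[:,1]); p=p[i]; v=v[i]
    print(x,' '.join(f'{a*1e3:.0f}:{b*1e3:.0f}{"d" if q<115 else ""}' for (a,b),q in list(zip(p[:,1:],v))[::2] if a>.07))
or_=reg&(H<14)&(S>150)&(V>130)&(z>.03); p=w[or_&(w[...,1]<.13)]; print('board top x',np.percentile(p[:,0],[1,99]),'y',np.percentile(p[:,1],[1,99]),'zmax',p[:,2].max())
```

```text
0.4 72:3 72:1 74:1 76:0 76:-0 78:0d 80:4d 81:-2d 83:2d 85:3d 85:-1d 87:3d 89:1d 90:-1d 90:47 92:1 92:-6 94:52 96:51 98:52 100:57 102:51 105:47 108:40 110:34 112:35 113:31 115:26 118:21 118:19 121:14 123:12 124:9 126:7 128:13 128:10 130:15 132:15 132:13 134:16 136:18d 136:33d 138:20d 139:29d 139:41d 140:33d 142:40d 142:39d 144:40d 146:43d 146:38d 148:41d 150:43d 150:40d 152:43d 154:42d 154:41d 156:43d 158:43d 160:46d 160:43d 163:41d 164:46d 166:32 167:38 169:44 171:32 172:35 174:37 174:35 176:37 178:40 179:35 180:38 182:40 182:39 184:40 186:41 187:39 188:42 190:44 190:43 192:44 193:49 194:43 196:44 198:49 198:45 200:47
0.42 72:1 74:6 76:3 79:1d 81:-1d 83:0d 85:2d 87:3d 88:-1d 89:4 90:54 92:56 94:56 96:54 98:57 100:58 103:51 105:47 108:39 110:40 113:33 116:26 119:20 121:14d 123:22d 124:28d 126:30d 128:32d 130:30d 133:26d 135:31d 137:33d 138:35d 140:38d 142:37d 144:39d 146:40d 149:36d 152:31 154:28 157:28 158:30 160:31 163:28 165:31 166:34 168:37 171:33 172:37 175:35 177:38 178:39 180:42 183:40 185:41 187:41 188:45 191:44 192:48 195:42 196:50 198:48 200:52
0.44 70:1 72:2 75:1 77:1d 79:0
[... 2921 characters left out ...]
8:47d 160:46d 162:44 165:42 168:32 170:33 173:33 175:34 177:34 179:33 180:38 182:39 184:40 186:41 189:42 189:39 190:45 193:43 193:40 195:43 196:48 197:44 199:46
0.52 71:3 73:3 75:1 78:1 80:4 82:3 84:1d 86:3d 89:3d 89:50 91:3 91:51 93:53 96:52 98:54 100:54 102:53 104:50 107:44 107:41 109:40 112:33 115:28 118:22 120:20 121:17 123:11 125:14 128:13 128:12 130:13 132:14 132:11 134:14 136:17 136:12 138:14 140:17 142:19 144:21 146:23 149:18 151:22 153:22 155:20 157:25 159:23 161:24 163:30 165:29 167:28 169:31 171:31 173:36 175:36 177:38 177:33 179:38 181:41 181:38 183:41 184:43 185:37 187:40 189:45 191:42 193:45 194:48 197:44 199:48
board top x [0.371 0.546] y [0.088 0.128] zmax 0.06148276774060562
```

The tray is square to +y, tilted 26.6° with its lip up, and its board top is at y 0.088–0.103. There is free floor in front of the board at x≈0.47. I'll regrip there and lift while closing, so that the clamp levels the tray.

>>> {"api": "jog_arm", "payload": {"moves": [[-0.012,0.06,0.02,0],[-0.012,0.12,0.05,0],[-0.012,0.18,0.08,0],[-0.012,0.244,0.12,0],[-0.012,0.244,0.14,0],[-0.012,0.244,0.14,0],[-0.012,0.244,0.18,0],[-0.012,0.244,0.21,0],[-0.012,0.244,0.222,0],[-0.012,0.244,0.222,0],[-0.012,0.244,0.222,0]], "hand": 0.044}}

```text
clock: 18.65
position: [0.4686, 0.1038, 0.039]
ee_rot: [-0.001, 3.14, 0.0]
force: [-1.0, 0.3, -0.1]
width: 0.482
gripper_force: 0.0
```

>>> {"api": "jog_arm", "payload": {"moves": [[0,0,0,0],[0,0,0,0],[0,0,-0.005,0],[0,0,-0.01,0],[0,0,-0.02,0],[0,0,-0.03,0]], "hand": 0.0, "newtons": 55}}

```text
clock: 19.4
position: [0.468, 0.1022, 0.0682]
ee_rot: [-0.001, -3.142, 0.003]
force: [0.9, -6.2, 3.5]
width: 0.214
gripper_force: 51.6
```

```bash
python3 q.py
```

```text
19.4 [0.468 0.102 0.068] [-0.001 -3.142  0.003]
top floor n [-0.001 -0.302  0.953] tilt 17.57977390143393 rect ((0.45861899852752686, 0.24226176738739014), (0.1607680767774582, 0.18857529759407043), 0.2762017548084259) 4802 zrange [0.052 0.103]
scene floor n [-0.003 -0.298  0.955] tilt 17.349871748649353 rect ((0.45114970207214355, 0.23027095198631287), (0.2160513550043106, 0.14686700701713562), 89.9096450805664) 1942 zrange [0.039 0.101]
 dark [336.06  181.738] 149 [0.496 0.156 0.062] [0.048 0.072] 66
```

It is levelling (17.5°). I'll keep lifting.

>>> {"api": "jog_arm", "payload": {"moves": [[0,0,-0.01,0],[0,0,-0.02,0],[0,0,-0.03,0],[0,0,-0.045,0],[0,0,-0.06,0],[0,0,-0.08,0],[0,0,-0.1,0],[0,0,-0.115,0],[0,0,-0.12,0],[0,0,-0.12,0],[0,0,-0.12,0]]}}

```text
clock: 20.88
position: [0.4673, 0.1033, 0.1871]
ee_rot: [0.002, -3.14, 0.001]
force: [-0.2, -0.5, -2.9]
width: 0.149
gripper_force: 54.9
```

```bash
python3 q.py
```

```text
20.875 [0.467 0.103 0.187] [ 0.002 -3.14   0.001]
top floor n [ 0.002 -0.003  1.   ] tilt 0.2079289874127016 rect ((0.45787733793258667, 0.2643088400363922), (0.14644771814346313, 0.15888828039169312), 89.96692657470703) 3765 zrange [0.142 0.151]
scene floor n [ 0.    -0.003  1.   ] tilt 0.18483689248220767 rect ((0.4479674994945526, 0.22927327454090118), (0.21824680268764496, 0.14606328308582306), 89.86881256103516) 2041 zrange [0.142 0.149]
 dark [338.379 160.291] 103 [0.499 0.146 0.16 ] [0.021 0.063] 20
 dark [386.018 188.804] 56 [0.501 0.309 0.019] [0.04 0.02] 27
```

The tray is level again and firmly held. I'll position it a bit higher and further over the bin, then let it droop by lowering the grip force with the fingers still closing on it.

>>> {"api": "jog_arm", "payload": {"moves": [[0.002,0.005,-0.008,0],[0.004,0.012,-0.02,0],[0.006,0.02,-0.032,0],[0.006,0.025,-0.038,0],[0.006,0.025,-0.038,0],[0.006,0.025,-0.038,0]]}}

```text
clock: 21.72
position: [0.4616, 0.1282, 0.2254]
ee_rot: [0.001, -3.141, 0.001]
force: [-0.1, -0.0, -2.4]
width: 0.147
gripper_force: 54.9
```

>>> {"api": "jog_arm", "payload": {"moves": [[0,0,0,0],[0,0,0,0]], "newtons": 20}}

```text
clock: 21.98
position: [0.4617, 0.1283, 0.2254]
ee_rot: [0.001, -3.141, 0.0]
force: [-1.0, 0.9, -2.4]
width: 0.154
gripper_force: 20.0
```

```bash
python3 q.py
```

```text
21.975 [0.462 0.128 0.225] [ 0.001 -3.141  0.   ]
top floor n [-0.001  0.004  1.   ] tilt 0.2606214680572798 rect ((0.45207953453063965, 0.3053438067436218), (0.15936467051506042, 0.11599085479974747), 0.31980904936790466) 2870 zrange [0.179 0.188]
scene floor n [-0.001  0.003  1.   ] tilt 0.19009421115688896 rect ((0.4420064687728882, 0.2549375891685486), (0.2158736288547516, 0.14174656569957733), 89.8010482788086) 2074 zrange [0.18  0.186]
 dark [348.459 148.092] 109 [0.495 0.169 0.198] [0.02  0.058] 19
 dark [382.981 168.185] 54 [0.415 0.326 0.018] [0.041 0.017] 43
 dark [386.204 188.963] 54 [0.504 0.31  0.02 ] [0.041 0.018] 21
```

>>> {"api": "jog_arm", "payload": {"moves": [[0,0,0,0],[0,0,0,0]], "newtons": 14}}

```text
clock: 22.32
position: [0.4618, 0.1286, 0.2257]
ee_rot: [0.002, -3.142, 0.0]
force: [0.4, 0.2, -4.2]
width: 0.152
gripper_force: 14.0
```

>>> {"api": "jog_arm", "payload": {"moves": [[0,0,0,0]], "newtons": 12}}

```text
clock: 22.45
position: [0.4618, 0.1286, 0.2257]
ee_rot: [-0.002, 3.142, -0.0]
force: [0.2, 0.1, -2.3]
width: 0.15
gripper_force: 12.0
```

>>> {"api": "jog_arm", "payload": {"moves": [[0,0,0,0]], "newtons": 10.5}}

```text
clock: 22.58
position: [0.4617, 0.1286, 0.2257]
ee_rot: [-0.002, 3.142, -0.0]
force: [0.4, 0.0, -2.5]
width: 0.153
gripper_force: 10.5
```

```bash
python3 q.py|grep -v dark
```

```text
22.575 [0.462 0.129 0.226] [-0.002  3.142 -0.   ]
top floor n [-0.003  0.006  1.   ] tilt 0.37961884024157827 rect ((0.4520948827266693, 0.3056752383708954), (0.15956321358680725, 0.11486124992370605), 0.31619009375572205) 2838 zrange [0.18  0.188]
scene floor n [-0.001  0.004  1.   ] tilt 0.2605180934212701 rect ((0.4423377811908722, 0.25547441840171814), (0.1425871104001999, 0.21756772696971893), 0.4135051965713501) 2070 zrange [0.18  0.186]
```

>>> {"api": "jog_arm", "payload": {"moves": [[0,0,0,0]], "newtons": 9}}

```text
clock: 22.8
position: [0.4617, 0.1286, 0.2257]
ee_rot: [-0.002, 3.142, -0.0]
force: [-1.0, 0.1, -2.8]
width: 0.156
gripper_force: 9.0
```

>>> {"api": "jog_arm", "payload": {"moves": [[0,0,0,0]], "newtons": 8}}

```text
clock: 22.92
position: [0.4617, 0.1286, 0.2257]
ee_rot: [-0.002, 3.142, -0.0]
force: [0.4, 0.2, -2.2]
width: 0.15
gripper_force: 8.0
```

```bash
python3 q.py|grep -v dark
```

```text
22.925 [0.462 0.129 0.226] [-0.002  3.142 -0.   ]
top floor n [-0.004  0.007  1.   ] tilt 0.4713094151343775 rect ((0.4521932601928711, 0.305452823638916), (0.1597665399312973, 0.11445294320583344), 0.3171592950820923) 2820 zrange [0.179 0.187]
scene floor n [-0.003  0.006  1.   ] tilt 0.37473505309451804 rect ((0.4423741102218628, 0.2552598714828491), (0.21665219962596893, 0.14269506931304932), 89.79915618896484) 2059 zrange [0.18  0.186]
```

It is still level at 8 N. Before going lower, I'll restore the grip and move it further over the bin and lower. If it slips, its weight is then past the near rim and it tips into the bin.

>>> {"api": "jog_arm", "payload": {"moves": [[0,0.004,0.002,0],[0,0.014,0.006,0],[0,0.026,0.012,0],[0,0.038,0.018,0],[0,0.048,0.023,0],[0,0.052,0.025,0],[0,0.052,0.025,0],[0,0.052,0.025,0]], "newtons": 25}}

```text
clock: 24.02
position: [0.4618, 0.1802, 0.2008]
ee_rot: [-0.001, 3.141, -0.0]
force: [-0.5, 0.3, -2.8]
width: 0.148
gripper_force: 25.0
```

>>> {"api": "jog_arm", "payload": {"moves": [[0,0,0,0],[0,0,0,0]], "newtons": 7}}

```text
clock: 24.28
position: [0.4618, 0.1803, 0.2008]
ee_rot: [-0.001, 3.141, -0.0]
force: [-0.0, 1.1, -2.4]
width: 0.158
gripper_force: 7.0
```

```bash
python3 q.py
```

```text
24.275 [0.462 0.18  0.201] [-0.001  3.141 -0.   ]
top floor n [-0.005  0.028  1.   ] tilt 1.6458230103920262 rect ((0.39389970898628235, 0.3883627653121948), (0.12760086357593536, 0.06721052527427673), 45.571712493896484) 1116 zrange [0.149 0.158]
scene floor n [-0.008  0.026  1.   ] tilt 1.577066898589338 rect ((0.4423281252384186, 0.30690208077430725), (0.21499189734458923, 0.14356011152267456), 89.06838989257812) 1935 zrange [0.15  0.159]
 dark [367.522 149.308] 159 [0.487 0.23  0.174] [0.045 0.075] 72
```

Droop has begun (1.6° lip-down) at 7 N.

>>> {"api": "jog_arm", "payload": {"moves": [[0,0,0,0],[0,0,0,0]], "newtons": 6}}

```text
clock: 24.62
position: [0.4617, 0.1805, 0.2007]
ee_rot: [-0.002, 3.142, -0.0]
force: [-0.4, -0.7, -2.7]
width: 0.175
gripper_force: 6.0
```

```bash
python3 q.py|grep scene
```

```text
scene floor n [-0.026  0.158  0.987] tilt 9.19429946157378 rect ((0.4414011836051941, 0.30332133173942566), (0.20650503039360046, 0.14064374566078186), 89.67192840576172) 1681 zrange [0.119 0.152]
```

Drooping works: 9.2° and the grip is holding. Continuing at 6 N.

>>> {"api": "jog_arm", "payload": {"moves": [[0,0,0,0]], "newtons": 6}}

```text
clock: 24.85
position: [0.4617, 0.1806, 0.2007]
ee_rot: [0.002, -3.142, 0.0]
force: [-0.6, -0.1, -3.0]
width: 0.202
gripper_force: 6.0
```

```bash
python3 q.py|grep scene
```

```text
scene floor n [-0.037  0.242  0.97 ] tilt 14.175230693875482 rect ((0.4416632652282715, 0.2990848124027252), (0.2009640485048294, 0.13838493824005127), 88.88835906982422) 1471 zrange [0.1   0.148]
```

>>> {"api": "jog_arm", "payload": {"moves": [[0,0,0,0],[0,0,0,0]], "newtons": 6}}

```text
clock: 25.2
position: [0.4617, 0.1806, 0.2007]
ee_rot: [-0.002, 3.142, -0.0]
force: [-0.7, 0.4, -2.4]
width: 0.2
gripper_force: 6.0
```

```bash
python3 q.py|grep -v top
```

```text
25.2 [0.462 0.181 0.201] [-0.002  3.142 -0.   ]
scene floor n [-0.038  0.242  0.969] tilt 14.20678561265266 rect ((0.4422343671321869, 0.2989181578159332), (0.1996278464794159, 0.13566096127033234), 89.42709350585938) 1472 zrange [0.1   0.147]
 dark [365.246 152.162] 142 [0.481 0.226 0.162] [0.042 0.07 ] 79
 dark [385.981 188.887] 53 [0.503 0.31  0.02 ] [0.041 0.021] 26
```

>>> {"api": "jog_arm", "payload": {"moves": [[0,0,0,0],[0,0,0,0]], "newtons": 5.3}}

```text
clock: 25.55
position: [0.4617, 0.1806, 0.2007]
ee_rot: [-0.002, 3.142, 0.0]
force: [0.3, 0.1, -1.8]
width: 0.22
gripper_force: 5.2
```

```bash
python3 q.py|grep -v top
```

```text
25.55 [0.462 0.181 0.201] [-0.002  3.142  0.   ]
scene floor n [-0.065  0.358  0.932] tilt 21.322923856605556 rect ((0.44207963347435, 0.3142881989479065), (0.2098814696073532, 0.132711723446846), 89.12767791748047) 1147 zrange [0.072 0.139]
 dark [363.452 153.903] 124 [0.472 0.223 0.155] [0.038 0.068] 76
 dark [385.385 188.596] 52 [0.5   0.308 0.019] [0.038 0.02 ] 20
```

>>> {"api": "jog_arm", "payload": {"moves": [[0,0,0,0],[0,0,0,0]], "newtons": 5.1}}

```text
clock: 25.9
position: [0.4617, 0.1806, 0.2007]
ee_rot: [-0.002, 3.141, 0.0]
force: [-0.5, 0.2, -3.0]
width: 0.238
gripper_force: 4.8
```

```bash
python3 q.py|grep -v top
```

```text
25.9 [0.462 0.181 0.201] [-0.002  3.141  0.   ]
scene floor n [-0.155  0.618  0.771] tilt 39.58666202314766 rect ((0.49094074964523315, 0.28479111194610596), (0.12071559578180313, 0.22155654430389404), 51.664756774902344) 322 zrange [0.032 0.19 ]
 dark [369.384 158.18 ] 250 [0.454 0.252 0.116] [0.062 0.125] 86
```

>>> {"api": "jog_arm", "payload": {"moves": [[0,0,0,0],[0,0,0,0],[0,0,0,0],[0,0,0,0]], "newtons": 6}}

```text
clock: 26.5
position: [0.4617, 0.1806, 0.2007]
ee_rot: [-0.002, 3.142, 0.0]
force: [0.6, 0.7, -1.9]
width: 0.235
gripper_force: 5.8
```

```bash
python3 q.py
python3 - <<'E'
import cv2,numpy as np
a=np.load('scene1.npz')['color'][110:260,280:460]; b=np.load('top1.npz')['color'][150:330,60:330]
a=cv2.resize(a,None,fx=2.2,fy=2.2); b=cv2.resize(b,None,fx=1.46,fy=1.46)
h=max(a.shape[0],b.shape[0]); f=lambda i:np.pad(i,((0,h-i.shape[0]),(0,0),(0,0)))
cv2.imwrite('pics/s7.png',np.hstack([f(a),f(b)])[:,:,::-1])
E
```

```text
26.5 [0.462 0.181 0.201] [-0.002  3.142  0.   ]
top floor n [-0.557 -0.073  0.827] tilt 34.213257142359055 rect ((0.794218122959137, -0.08373929560184479), (0.029517028480768204, 0.11945141851902008), 11.540328025817871) 333 zrange [0.002 0.022]
scene floor n [-0.208  0.585  0.784] tilt 38.363241913962845 rect ((0.48588836193084717, 0.2778301537036896), (0.1524304449558258, 0.19871073961257935), 65.80657196044922) 456 zrange [0.035 0.188]
 dark [394.649 160.577] 168 [0.414 0.364 0.04 ] [0.032 0.113] 3
 dark [406.208 174.143] 77 [0.465 0.379 0.038] [0.02  0.057] 13
```

View pics/s7.png

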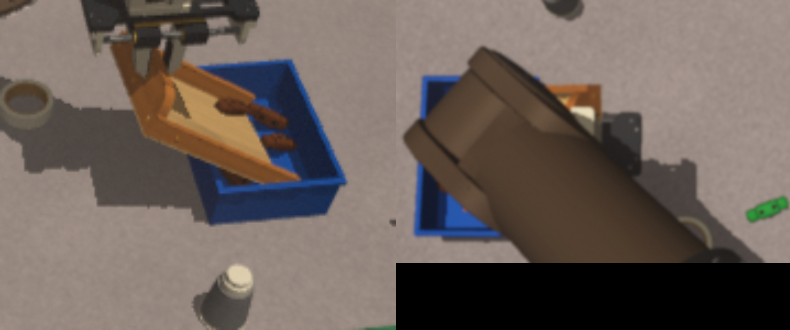

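The tray is tipped about 35° with its lip inside the bin. The toggles at (230,103), (268,112) and (278,140) in the crop are piled at the low lip. I'll raise the tool slowly to clear them.

>>> {"api": "jog_arm", "payload": {"moves": [[0,0,-0.002,0],[0,0,-0.005,0],[0,0,-0.01,0],[0,0,-0.015,0],[0,0,-0.02,0],[0,0,-0.025,0],[0,0,-0.03,0],[0,0,-0.035,0],[0,0,-0.04,0],[0,0,-0.045,0],[0,0,-0.045,0],[0,0,-0.045,0]], "newtons": 6}}

```text
clock: 28.1
position: [0.4617, 0.1805, 0.2456]
ee_rot: [0.002, -3.141, 0.0]
force: [-0.0, 0.3, -3.0]
width: 0.245
gripper_force: 5.7
```

```bash
python3 q.py
python3 - <<'E'
import numpy as np,cv2
np.set_printoptions(suppress=True,precision=3)
t=np.load('scene1.npz'); w=t['w']; hsv=cv2.cvtColor(t['color'],cv2.COLOR_RGB2HSV); H,S,V=[hsv[...,i].astype(int) for i in range(3)]
z=w[...,2]; reg=(w[...,0]>.33)&(w[...,0]<.6)&(w[...,1]>.15)&(w[...,1]<.44)&(z<.3)
dark=reg&(V<125)&(V>25)&(S>100)&((H<14)|(H>172))
n,l,s,ct=cv2.connectedComponentsWithStats(dark.astype(np.uint8))
for i in range(1,n):
    if s[i,4]>20: p=w[l==i]; print(ct[i],s[i,4],p.min(0),p.max(0))
wood=reg&(H>8)&(H<26)&(S>60)&(V>110)&(z>.02); p=w[wood]; i=np.argsort(z[wood])[:200]; print('wood low',np.median(p[i],0), p[:,1].max())
E
```

```text
28.1 [0.462 0.181 0.246] [ 0.002 -3.141  0.   ]
top floor n [-0.579 -0.081  0.811] tilt 35.76028485921196 rect ((0.7925195097923279, -0.0840991884469986), (0.02845548652112484, 0.11959648877382278), 10.797364234924316) 334 zrange [0.003 0.022]
scene floor n [-0.297  0.639  0.709] tilt 44.80642072130338 rect ((0.4840775728225708, 0.260928750038147), (0.12836788594722748, 0.17248083651065826), 68.86988067626953) 242 zrange [0.053 0.234]
 dark [395.123 161.71 ] 155 [0.414 0.361 0.027] [0.094 0.025] 89
 dark [406.583 176.5  ] 60 [0.459 0.387 0.019] [0.021 0.041] 21
 dark [386.132 188.925] 53 [0.502 0.31  0.02 ] [0.04  0.019] 25
[343.801 126.945] 272 [0.369 0.15  0.146] [0.505 0.238 0.273]
[373.378 165.748] 365 [0.489 0.158 0.079] [0.563 0.352 0.253]
[388.977 156.708] 260 [0.35  0.253 0.01 ] [0.426 0.408 0.119]
[382.    169.565] 23 [0.549 0.232 0.154] [0.555 0.272 0.185]
[406.231 176.631] 65 [0.449 0.364 0.012] [0.471 0.41  0.023]
[385.931 188.966] 58 [0.479 0.299 0.013] [0.516 0.329 0.025]
wood low [0.41  0.316 0.071] 0.37031789541497206
```

Toggles are in the bin (z≈0.02–0.03). Re-clamping firmly to level the tray, then carrying it back.

>>> {"api": "jog_arm", "payload": {"moves": [[0,0,-0.01,0],[0,0,-0.01,0],[0,0,-0.01,0]], "newtons": 20}}

```text
clock: 28.58
position: [0.4618, 0.1806, 0.2559]
ee_rot: [-0.002, 3.141, -0.0]
force: [0.1, -0.6, -2.3]
width: 0.151
gripper_force: 19.6
```

>>> {"api": "jog_arm", "payload": {"moves": [[0,0,0,0],[0,0,0,0],[0,0,0,0]], "newtons": 55}}

```text
clock: 28.95
position: [0.4616, 0.1806, 0.2556]
ee_rot: [0.002, -3.141, 0.0]
force: [-0.2, -0.7, -1.3]
width: 0.145
gripper_force: 53.8
```

>>> {"api": "jog_arm", "payload": {"moves": [[0,-0.01,0,0],[0,-0.03,0,0],[0,-0.06,0,0],[0,-0.1,0,0],[0,-0.14,0,0],[0,-0.18,0,0],[0,-0.22,0,0],[0,-0.26,0,0],[0,-0.29,0,0],[0,-0.3,0,0],[0,-0.3,0,0],[0,-0.3,0,0]]}}

```text
clock: 30.45
position: [0.4621, -0.118, 0.2559]
ee_rot: [-0.005, 3.141, 0.001]
force: [0.4, 0.3, -1.9]
width: 0.147
gripper_force: 53.8
```

```bash
cp top1.npz old.npz; python3 q.py
python3 - <<'E'
import numpy as np,cv2
np.set_printoptions(suppress=True,precision=3)
t=np.load('top1.npz'); w=t['w']; hsv=cv2.cvtColor(t['color'],cv2.COLOR_RGB2HSV); H,S,V=[hsv[...,i].astype(int) for i in range(3)]
z=w[...,2]; reg=(w[...,0]>.33)&(w[...,0]<.6)&(w[...,1]>.25)&(w[...,1]<.44)
dark=reg&(S>60)&((H<20)|(H>165))
n,l,s,ct=cv2.connectedComponentsWithStats(dark.astype(np.uint8))
for i in range(1,n):
    if s[i,4]>20: p=w[l==i]; print(ct[i],s[i,4],p.min(0),p.max(0),np.median(p,0))
E
```

```text
30.45 [ 0.462 -0.118  0.256] [-0.005  3.141  0.001]
top floor n [-0.158  0.199  0.967] tilt 14.70386023950113 rect ((0.46556541323661804, -0.007785461843013763), (0.16984643042087555, 0.21897079050540924), 0.01903742551803589) 6773 zrange [0.144 0.202]
 dark [136.321 234.122] 131 [0.506 0.314 0.02 ] [0.057 0.016] 24
 dark [106.239 256.503] 163 [0.457 0.378 0.02 ] [0.016 0.06 ] 12
 dark [132.325 282.248] 157 [0.402 0.319 0.021] [0.058 0.016] 37
 dark [103.62 279.62] 129 [0.408 0.379 0.025] [0.061 0.012] 69
 dark [102.241 291.887] 133 [0.38  0.381 0.026] [0.062 0.011] 71
scene floor n [-0.157  0.2    0.967] tilt 14.72562408947676 rect ((0.44372519850730896, -0.004633769392967224), (0.21517987549304962, 0.13199366629123688), 89.1114273071289) 1901 zrange [0.143 0.2  ]
 dark [399.101 161.562] 178 [0.397 0.382 0.024] [0.068 0.043] 70
 dark [380.712 165.887] 80 [0.408 0.322 0.019] [0.061 0.017] 33
 dark [403.546 177.711] 97 [0.462 0.377 0.019] [0.02  0.062] 16
 dark [386.138 188.828] 58 [0.501 0.31  0.02 ] [0.041 0.02 ] 20
[136.446 234.525] 202 [0.477 0.299 0.013] [0.533 0.33  0.028] [0.504 0.314 0.02 ]
[106.335 256.445] 209 [0.444 0.347 0.011] [0.469 0.408 0.028] [0.457 0.378 0.02 ]
[132.231 282.245] 216 [0.376 0.298 0.012] [0.427 0.341 0.028] [0.402 0.319 0.02 ]
[103.658 279.584] 161 [0.393 0.35  0.015] [0.421 0.411 0.034] [0.408 0.379 0.025]
[102.424 292.03 ] 165 [0.365 0.352 0.003] [0.395 0.414 0.034] [0.38  0.38  0.025]
```

All five toggles are in the bin: two from stock and the three from the tray. The tray hangs about 15° crooked, so I'll carry it back to its original clear spot, lower the lip onto the bench, and let it settle flat with a light grip.

>>> {"api": "jog_arm", "payload": {"moves": [[-0.002,0.01,0,0.1],[-0.005,0.02,0,0.25],[-0.008,0.04,0,0.4],[-0.012,0.06,0,0.55],[-0.016,0.08,0,0.7],[-0.02,0.095,0,0.85],[-0.025,0.108,0,1.0],[-0.025,0.108,0,1.15],[-0.025,0.108,0,1.21],[-0.025,0.108,0,1.21],[-0.025,0.108,0.03,1.21],[-0.025,0.108,0.07,1.21],[-0.025,0.108,0.11,1.21],[-0.025,0.108,0.13,1.21],[-0.025,0.108,0.13,1.21],[-0.025,0.108,0.13,1.21]]}}

```text
clock: 32.55
position: [0.4875, -0.011, 0.1266]
ee_rot: [1.784, 2.585, 0.001]
force: [0.4, 0.1, -1.6]
width: 0.146
gripper_force: 53.7
```

>>> {"api": "jog_arm", "payload": {"moves": [[0,0,0.01,0],[0,0,0.02,0],[0,0,0.03,0],[0,0,0.04,0],[0,0,0.05,0],[0,0,0.06,0],[0,0,0.07,0],[0,0,0.07,0]], "newtons": 7}}

```text
clock: 33.55
position: [0.4868, -0.0112, 0.0551]
ee_rot: [-1.785, -2.585, 0.0]
force: [1.0, -0.2, -1.6]
width: 0.152
gripper_force: 7.0
```

```bash
python3 q.py|grep -v dark
```

```text
33.55 [ 0.487 -0.011  0.055] [-1.785 -2.585  0.   ]
top floor n [0.002 0.    1.   ] tilt 0.11470167894640028 rect ((0.600995659828186, 0.042556025087833405), (0.23220930993556976, 0.18908074498176575), 20.723485946655273) 3845 zrange [0.001 0.009]
scene floor n [0.002 0.002 1.   ] tilt 0.16912322575568237 rect ((0.5812448263168335, 0.036676160991191864), (0.2620925307273865, 0.16259321570396423), 19.943817138671875) 2939 zrange [0.001 0.007]
```

The tray is flat on the bench. Releasing and clearing.

>>> {"api": "jog_arm", "payload": {"moves": [[0,0,0,0],[0,0,0,0],[0,0,0,0],[0,0,-0.03,0],[0,0,-0.08,0],[0,0,-0.14,0],[0,0,-0.18,0],[0,0,-0.18,0],[0,0,-0.18,0]], "hand": 0.036}}

```text
clock: 34.78
position: [0.4865, -0.0117, 0.2352]
ee_rot: [-1.786, -2.585, 0.001]
force: [-0.1, -1.5, -0.3]
width: 0.391
gripper_force: 0.0
```

```bash
python3 q.py; cp top1.npz top0b.npz; sed 's/top0.npz/top1.npz/' m.py > m2.py; python3 m2.py | egrep 'thread|glue|tray'
python3 - <<'E'
import numpy as np
w=np.load('top1.npz')['w']
for (u,v) in ((422,221),(423,222)): print(w[v,u])
E
```

```text
34.775 [ 0.486 -0.012  0.235] [-1.786 -2.585  0.001]
top floor n [0.001 0.    1.   ] tilt 0.063260527798666 rect ((0.5971360206604004, 0.04116624593734741), (0.24261035025119781, 0.18879090249538422), 20.90058708190918) 2614 zrange [0.001 0.01 ]
 dark [136.377 234.217] 138 [0.506 0.314 0.02 ] [0.057 0.015] 24
 dark [106.186 256.491] 161 [0.457 0.378 0.021] [0.016 0.059] 14
 dark [132.285 282.241] 158 [0.402 0.319 0.02 ] [0.058 0.016] 36
 dark [103.633 279.633] 128 [0.408 0.379 0.026] [0.059 0.012] 69
 dark [102.244 291.896] 135 [0.38  0.381 0.026] [0.06  0.011] 70
scene floor n [-0.001  0.001  1.   ] tilt 0.07569919616526771 rect ((0.5956652164459229, 0.0428236648440361), (0.23152512311935425, 0.15952298045158386), 19.771587371826172) 3031 zrange [0.001 0.007]
 dark [398.973 161.511] 184 [0.396 0.382 0.023] [0.066 0.042] 71
 dark [380.712 165.912] 80 [0.408 0.321 0.019] [0.059 0.02 ] 35
 dark [403.515 177.711] 97 [0.463 0.378 0.018] [0.019 0.06 ] 12
 dark [386.193 188.842] 57 [0.502 0.311 0.02 ] [0.042 0.018] 23
tray walls [0.5608 0.1121] [0.2397 0.0245] 20.8 zmed 0.0281 564
tray all [0.5932 0.0389] [0.2484 0.1839] 20.8 zmed 0.0048 3581
[ 0.53616926 -0.31165479  0.02205128]
[ 0.53466286 -0.31562883  0.01492015]Traceback (most recent call last):
  File "m2.py", line 23, in <module>
    rect(big(hk),'hook')
         ~~~^^^^
  File "m2.py", line 9, in big
    n,l,s,_=cv2.connectedComponentsWithStats(m.astype(np.uint8)); return l==1+np.argmax(s[1:,4])
                                                                              ~~~~~~~~~^^^^^^^^^
    return _wrapfunc(a, 'argmax', axis=axis, out=out, **kwds)
    return bound(*args, **kwds)
ValueError: attempt to get argmax of an empty sequence
```

```bash
python3 -c "
from cell import arm
print(arm.sign_off())"
```

```text
the job is handed in; nothing more can be done
None
```

I handed the job in at 34.8 s: the snap hook is in the carton, all three toggles are in the blue bin and the empty tray is flat on the bench; on the way the tray slipped from the fingers once, was re-gripped with its toggles still on it, and I never saw the thread cone or glue jar move, though my last position check on them failed to run.

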